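# Fit a dog-driven sanding drum on the bench spindle sander

### The job

Fit the smaller sanding drum on the upright spindle of the bench sander: lower it gently over the shaft and, with light pressure only, turn it until the notches in its foot find the spindle's dogs and it drops fully home on its seat; never force it down or let it fall. Then put the steel clamp collar over the shaft end so that it lies flat on the drum, let go, and leave the other things on the bench where they are.

Things in the scene. Friction and masses are not known exactly. Their poses are not given: they have to be found in the camera images.
- machine: Bench sander: grey square top plate, 220 mm, 8 mm thick, fixed on the bench (placing and yaw vary), with an upright steel spindle in its middle. Origin on the spindle axis at the plate's underside, 14 mm below seat. z up; -x is the operator's side, towards the robot.
- seat (a point): Seat on the spindle axis: flat top of its 48 mm flange, 14 mm above the bench; axes as machine. On it stand two opposite driving dogs, 8 mm high, out to 19 mm from the axis: 13 mm and 6 mm wide. The spindle is braked firmly at an angle not measured here: the wide dog points within 0.6 rad either way of this frame's -x. A drum whose notches miss the dogs stops 8 mm above the seat.
- shaft_end (a point): Top centre of the spindle's shaft, 66 mm above seat. The shaft is 16 mm across; its last 8 mm taper to 10 mm. It stands 10 mm out of the top of a drum that is home.
- drum_mid (a point): Centre of the smaller sanding drum, half-way up its axis: upright, 50 mm across, 56 mm high, about 0.18 kg, brown abrasive sleeve, 19 mm plain bore right through along z. Home on the spindle, this point is 28 mm above seat. Be gentle: a few newtons are enough, and 60 N between drum and spindle is too much.
- drum: Same drum; origin at the centre of its underside. Lowest 10 mm: aluminium foot, 44 mm across, with two notches 10 mm deep across its underside: 16 mm wide on the -x side (fits the 13 mm dog), 9 mm on the +x side (6 mm dog); about 0.07 rad of play. A dark dimple in the top face, 15 mm off the axis, is above the wide notch. Starts with -x within 1.2 rad of the world's -x.
- collar_mid (a point): Centre of the clamp collar, a plain steel ring 40 mm across and 24 mm high with a 20 mm through hole, lying flat on the bench, about 0.15 kg; half-way up, on its axis; either face may be up. In place it lies on the drum's top round the shaft end, this point 68 mm above seat.
- collar: The same collar, origin at the centre of its underside.
- big_drum_mid (a point): Centre of a larger sanding drum of the same make, 75 mm across, 56 mm high, standing near by. Not to be disturbed.
- bolt_mid (a point): Middle of the M8 clamp bolt, 40 mm high, standing on its 24 mm flanged head, for later. Not to be disturbed.
- spanner_mid (a point): Middle of a 170 mm steel spanner lying flat, 8 mm high. Not to be disturbed.
- block_mid (a point): Centre of a cork sanding block 110 x 65 x 32 mm lying flat. Not to be disturbed.
Mind the look-alikes: they are no part of the job. What is shaped like the collar but yellow is not meant.

How it is judged:
By the outcome, as a careful person would: the job done as asked, in the order asked, and still so for the second after the job is handed in, with the robot touching nothing.
It also fails if it takes over 72 s, if anything falls off the work surface, if the arm or the gripper's body presses on something with over 40 N, if the wrist force passes 120 N, or if a joint passes its speed limit or range.

### The arm

A 6-joint arm with a two-finger parallel gripper is mounted at the origin on the work surface. World frame = base frame: x ahead of the robot, y to its left, z up, the work surface at z = 0. Lengths are in m, angles in degrees, forces in N, time in s.
With the tool pointing down it reaches from about 0.275 to 0.875 m from the base axis. Payload 12.5 kg.
Tool frame: the origin (TCP) lies midway between the tips of the shut fingers; the grasp point (between the pads) lies 19 mm behind it (ctrl.grip_point_offset is the distance from the TCP to the grasp point, in m); z points along the fingers, y is the direction in which the jaws open and shut (so a half turn about z gives the same grasp; the last joint's range is limited). The gripper opens to 85 mm and grips with 20 to 120 N. Pads are 22 mm wide; open, the fingers measure 114 mm over their backs; the gripper's body (76 mm by 85 mm) begins 54 mm behind the grasp point. The pads swing forward as they close: fully open they stand 13 mm farther back than shut.
Start: joints at [-73.029, 20.094, 94.641, -0, 65.266, -4.847], TCP at [0.204, -0.511, 0.231] pointing down, gripper open.
Joint ranges: [-157.81, 157.81], [-45, 120.19], [0.68, 151.7], [-89.99, 269.99], [4.06, 180], [-164.3, 164.3]. Speed limits (degrees/s): [127.2, 127.2, 159.86, 180, 180, 180].

### API

Orientations are given as a 3x3 rotation matrix whose columns are the frame's x, y, z axes.
In Python, from cell import ctrl, read_camera gives the robot as it stands. The module is installed in compiled form; this text tells all that it offers.
- The arm moves only by the tool send_rows, never from a script. Its argument "rows" is a list that holds one entry, the list of rows, each a list of 6 numbers: the shift along the world's x, y, z in mm, then the turn, a rotation vector about the world's x, y, z in degrees. In form: [[[x, y, z, wx, wy, wz], ...]]. A call has 1 to 20 rows; each row shifts and turns the commanded pose from where the row before left it; what a row does not reach is not made up. A row lasts 1/10 s, in which the tool goes at most 50 mm and 8.59 degrees, less where a joint would pass 70% of its speed; a pose out of reach is approached as far as the arm can. A call is refused whole if a number of a shift passes 50 or a number of a turn 8.59, either way. A call with a gripper value outside its range is refused whole. "gripper" is the opening, from -1 (shut) to 1 (fully open), set as the call begins (left out, the last holds). The fingers move at their own pace and stop on an object; "grip_force" is the grip in N (left out, the last holds). Time passes only in rows, so rows that do not move let the fingers close. It gives the time, the measured TCP pose, the force and the opening at its end, in the units of the state.
- ctrl.read_state(): the state, without advancing time (a new reading comes with each control period).
- read_camera(name): name is "scene" or "top" or "wrist"; returns a dict with "image" (384x512x3 uint8, red, green, blue), "fx", "fy", "cx", "cy" (pixels), "position" and "rotation" of the camera in the world. Camera axes: x right, y up, looking along -z (the intrinsics and any distortion apply to the point x, -y, -z); pixel columns grow to the right and rows downward; lengths in m; the calibration is good to about 2 mm. A picture is of the moment at which its call begins. There is no depth.
- ctrl.close_job(): hands the job in, once; it reports no verdict.
The state is a dict: "time": time; "joint_pos": joint angles; "dq": joint speeds; "tau": joint torques, N m; "tool_pos": TCP position; "orientation": TCP orientation; "ft_force": force on the tool from outside, world axes, zero at the start; "wrist_torque": the same for the moment, N m; "finger_gap": opening from 0.0 (shut) to 1.0 (fully open).
Only numpy, scipy, OpenCV 4.12 (cv2) and the standard library are available. Lean on these libraries where they do the work, as an engineer would, in place of code of your own. Each camera call takes 0.05 s, during which the arm holds its last target. There are 200 camera calls.

## Working session

There is one attempt and no reset: what is moved stays moved. The work goes in short steps, Python scripts to look and compute and a tool call to move; the robot and the scene stay as the last step left them, time stands still between calls to the robot, and variables do not carry over. Pictures are saved under pics/ and viewed, about 8 in all and at most 12, crops included, and the job is handed in when it is done.

Besides the shell and the picture viewer there is one more tool, called after "Call:" as name(argument=value, ...) on one line, values as JSON. send_rows: Moves the arm, as the interface text tells. Its arguments: {"type":"object","properties":{"rows":{"type":"array","items":{"type":"array","items":{"type":"array","items":{"type":"number"}}}},"gripper":{"type":"number"},"grip_force":{"type":"number"}},"required":["rows"]}

```bash
mkdir -p pics; cat > h.py <<'E'
import numpy as np, cv2
from cell import ctrl, read_camera
def shot(n,f,scale=1.0,crop=None):
    c=read_camera(n); im=c["image"][:,:,::-1]
    np.savez(f"pics/{f}.npz",**{k:np.array(v) for k,v in c.items() if not isinstance(v,(str,type(None)))})
    if crop: im=im[crop[1]:crop[3],crop[0]:crop[2]]
    if scale!=1: im=cv2.resize(im,None,fx=scale,fy=scale,interpolation=cv2.INTER_CUBIC)
    cv2.imwrite(f"pics/{f}.png",im); return c
def w(c,u,v,z):
    d=np.array([(u-c["cx"])/c["fx"],-(v-c["cy"])/c["fy"],-1.0]); d=np.array(c["rotation"])@d; p=np.array(c["position"])
    return p+d*(z-p[2])/d[2]
def pix(c,P):
    q=np.array(c["rotation"]).T@(np.array(P)-c["position"]); return c["cx"]+c["fx"]*q[0]/-q[2], c["cy"]-c["fy"]*q[1]/-q[2]
def load(f): return dict(np.load(f"pics/{f}.npz",allow_pickle=True))
E
python3 - <<'E'
from h import *
for n in("top","scene"):
    c=shot(n,n+"0",1.5)
    print({k:(v if k!="image" else 0) for k,v in c.items()})
print(ctrl.read_state(),ctrl.grip_point_offset)
E
```

```text
{'image': 0, 'fx': 356.9724237786705, 'fy': 356.9724237786705, 'cx': 253.7318390051807, 'cy': 188.74920197362417, 'position': array([0.44043847, 0.03382914, 0.97929987]), 'rotation': array([[ 0.00828353,  0.98782511, -0.15534777],
       [-0.99921718,  0.01418665,  0.03692925],
       [ 0.03868351,  0.15492025,  0.98716934]])}
{'image': 0, 'fx': 455.2118339121782, 'fy': 455.2118339121782, 'cx': 252.7032732011807, 'cy': 193.87635134801099, 'position': array([ 1.341872  , -0.83099518,  0.89846672]), 'rotation': array([[ 0.73594877, -0.40096996,  0.54552956],
       [ 0.67683307,  0.41594184, -0.60736265],
       [ 0.01662561,  0.81622024,  0.57750161]])}
{'time': 0.1, 'joint_pos': array([-7.30287243e+01,  2.01227274e+01,  9.46733168e+01, -1.51831067e-03,
        6.52654380e+01, -4.84581171e+00]), 'dq': array([-0.00830916, -0.11170961, -0.17881607, -0.07420733, -0.0826777 ,
       -0.07517206]), 'tau': array([-3.00051561e-04, -5.06835544e+01, -2.91878361e+01, -1.16312112e-04,
        2.66034469e-03,  4.66788072e-05]), 'tool_pos': array([ 0.20434735, -0.51030698,  0.23079791]), 'orientation': array([[ 9.28370918e-01,  3.71654849e-01, -3.36240068e-04],
       [ 3.71654995e-01, -9.28370360e-01,  1.01931066e-03],
       [ 6.66764373e-05, -1.07126368e-03, -9.99999424e-01]]), 'ft_force': array([-0.05520677,  0.68570919, -0.03455825]), 'wrist_torque': array([ 0.01808813, -0.03681916,  0.02825139]), 'finger_gap': 1.0030881745691487} 0.0187
```

View pics/top0.png

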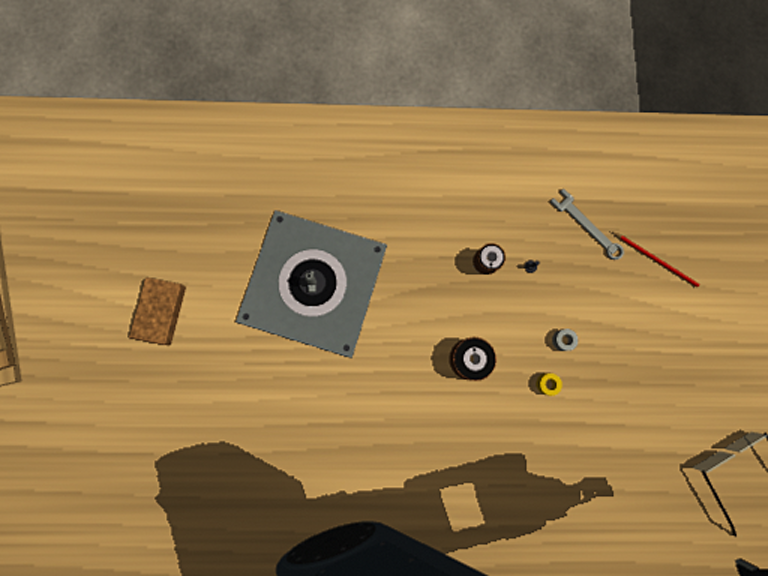

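View pics/scene0.png

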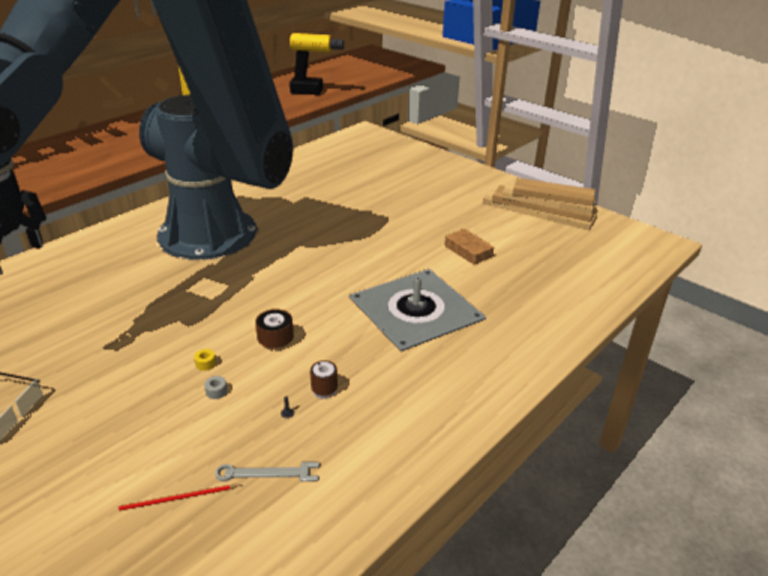

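The top view shows the small drum top at (490,257), bolt (530,266), collar (566,340), yellow ring (550,384), big drum (474,359) and spindle (312,283), in 1.5x pixels. The scene view agrees with this.

```bash
python3 - <<'E'
from h import *
t=load("top0"); s=load("scene0")
for n,a,b,z in (("drum",(490.5,256.5),(323,368),.056),("bolt",(531,266),(287,413),.005),("collar",(566.5,340),(216,382),.024),("yellow",(550.5,384),(204,356),.024),("big",(475,358),(274,322),.056),("spindle",(312,283),(416,281),.08),("flange",(313,283),(416,304),.014)):
    print(n,w(t,a[0]/1.5,a[1]/1.5,z).round(4),w(s,b[0]/1.5,b[1]/1.5,z).round(4))
for n,p in (("corner",(277,211)),("c2",(386,245)),("c3",(353,357)),("c4",(235,321))): print(w(t,p[0]/1.5,p[1]/1.5,.008).round(4))
im=t["image"][:,:,::-1]
A=cv2.resize(im[155:190,305:345],None,fx=10,fy=10,interpolation=cv2.INTER_CUBIC)
B=cv2.resize(im[170:205,188:228],None,fx=10,fy=10,interpolation=cv2.INTER_CUBIC)
cv2.imwrite("pics/crop.png",np.hstack([A,B]))
c=shot("wrist","w0"); print(c["position"],c["rotation"],c["fx"])
E
```

```text
drum [ 0.6364 -0.1955  0.056 ] [ 0.6381 -0.1973  0.056 ]
bolt [ 0.6303 -0.2843  0.005 ] [ 0.6365 -0.2873  0.005 ]
collar [ 0.4919 -0.3379  0.024 ] [ 0.4962 -0.3368  0.024 ]
yellow [ 0.4137 -0.3055  0.024 ] [ 0.4194 -0.3085  0.024 ]
big [ 0.4576 -0.1644  0.056 ] [ 0.4679 -0.1702  0.056 ]
spindle [0.5805 0.1164 0.08  ] [0.6008 0.1108 0.08  ]
flange [0.5908 0.1206 0.014 ] [0.5984 0.1186 0.014 ]
[0.7265 0.1917 0.008 ]
[ 0.6652 -0.012   0.008 ]
[0.4583 0.046  0.008 ]
[0.5206 0.2589 0.008 ]
[ 0.26970542 -0.48361098  0.37340483] [[ 0.37167691  0.89170615  0.2582952 ]
 [-0.92836106  0.35742742  0.10193817]
 [-0.0014229  -0.27767927  0.96067278]] 283.5325210767423
```

View pics/crop.png

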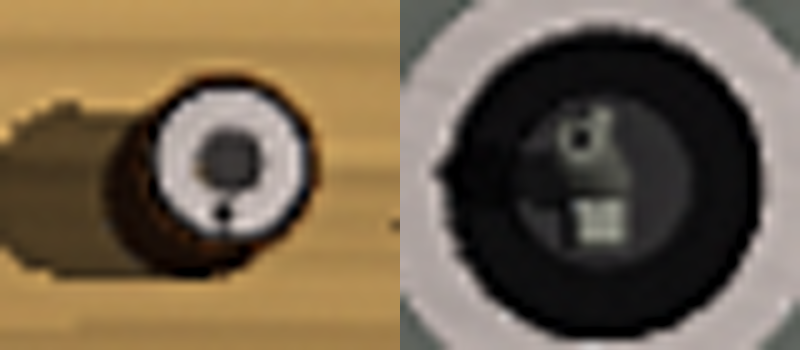

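The crops show the drum's dimple just below its centre, at about 173° (world). The wide dog is at (600,220) against a flange centre of about (605,180), also near 173°. The plate centre from its corners is (0.593, 0.121). Next I go above the drum for a closer wrist look.

Call:
send_rows(rows=[[[18,13,-4,0,0,0],[36,26,-8,0,0,0],[36,26,-8,0,0,0],[36,26,-8,0,0,0],[36,26,-8,0,0,0],[36,26,-8,0,0,0],[36,26,-8,0,0,0],[36,26,-8,0,0,0],[36,26,-8,0,0,0],[36,26,-8,0,0,0],[36,26,-8,0,0,0],[36,26,-8,0,0,0],[18,13,-4,0,0,0],[0,0,0,0,0,0],[0,0,0,0,0,0]]], gripper=1)

```text
time: 1.65
tool_pos: [0.6361, -0.1984, 0.1348]
orientation: [[0.928, 0.372, -0.001], [0.372, -0.928, 0.0], [-0.001, -0.001, -1.0]]
ft_force: [-0.7, -0.4, 0.9]
finger_gap: 1.004
```

```bash
python3 - <<'E'
from h import *
c=shot("wrist","w1",1.5); print(ctrl.read_state()["tool_pos"],c["position"],pix(c,[.637,-.196,.056]))
E
```

```text
[ 0.63580787 -0.1990204   0.13516279] [ 0.70151028 -0.17160475  0.27731129] (np.float64(253.92471721552545), np.float64(197.34740144729017))
```

View pics/w1.png

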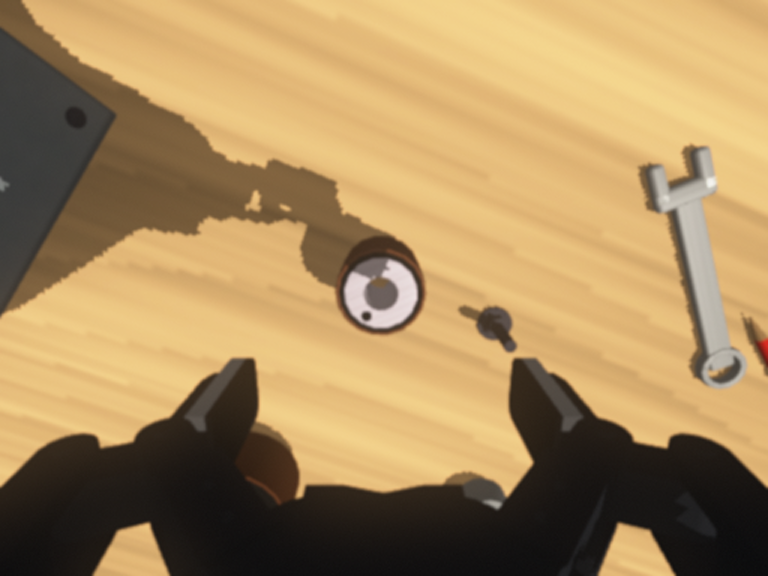

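The wrist view shows the drum top's centre at (381,294), the dimple at (366,316) and the bolt at (495,323). The fingers are clear on both sides.

```bash
python3 - <<'E'
from h import *
c=load("w1"); im=c["image"].astype(int)
# bright low-saturation top face region
m=((im.max(2)-im.min(2)<40)&(im.min(2)>85)).astype(np.uint8); m[:165]=0;m[225:]=0;m[:,:220]=0;m[:,290:]=0
cs,_=cv2.findContours(m,cv2.RETR_EXTERNAL,cv2.CHAIN_APPROX_NONE); k=max(cs,key=cv2.contourArea)
h=cv2.convexHull(k); e=cv2.fitEllipse(h); print(e)
p=w(c,*e[0],.056); q=w(c,366/1.5,316/1.5,.056); p2=w(c,381/1.5,293.5/1.5,.056)
print(p,p2,q,np.linalg.norm(q-p),np.degrees(np.arctan2(*(q-p)[1::-1])),np.degrees(np.arctan2(*(q-p2)[1::-1])))
print(e[1][0]*(.277-.056)/283)
E
```

```text
((253.6607666015625, 195.2153778076172), (46.96204376220703, 50.04144287109375), 83.20600891113281)
[ 0.63861083 -0.19512459  0.056     ] [ 0.6383566  -0.19552415  0.056     ] [ 0.6232002  -0.19265566  0.056     ] 0.015607148065201162 170.898011503251 169.2830162178754
0.03667353947508041
```

Call:
send_rows(rows=[[[2,3,-7,0,0,0],[0,0,-15,0,0,0],[0,0,-20,0,0,0],[0,0,-20,0,0,0],[0,0,-20,0,0,0],[0,0,-20,0,0,0],[0,0,-10,0,0,0],[0,0,-4,0,0,0],[0,0,0,0,0,0],[0,0,0,0,0,0]]])

```text
time: 2.7
tool_pos: [0.6388, -0.1958, 0.0201]
orientation: [[0.928, 0.372, 0.001], [0.372, -0.928, -0.0], [0.001, 0.001, -1.0]]
ft_force: [-0.3, 0.3, 0.1]
finger_gap: 1.0
```

Call:
send_rows(rows=[[[0,0,0,0,0,0],[0,0,0,0,0,0],[0,0,0,0,0,0],[0,0,0,0,0,0],[0,0,0,0,0,0],[0,0,0,0,0,0],[0,0,0,0,0,0],[0,0,0,0,0,0]]], gripper=-1, grip_force=30)

```text
time: 3.5
tool_pos: [0.6388, -0.1956, 0.02]
orientation: [[0.928, 0.372, 0.001], [0.372, -0.928, -0.0], [0.001, 0.001, -1.0]]
ft_force: [-1.6, 0.5, 6.0]
finger_gap: 0.582
```

Call:
send_rows(rows=[[[0,0,8,0,0,0],[0,0,20,0,0,0],[0,0,30,0,0,0],[-6,15,30,0,0,0],[-12,29,15,0,0,0],[-16,39,2,0,0,0],[-18,42,0,0,0,0],[-18,42,0,0,0,0],[-18,42,0,0,0,0],[-16,39,0,0,0,0],[-10,25,0,0,0,0],[-5,14,0,0,0,0],[0,0,0,0,0,0],[0,0,0,0,0,0]]])

```text
time: 4.9
tool_pos: [0.5199, 0.0909, 0.1244]
orientation: [[0.928, 0.372, 0.0], [0.372, -0.928, -0.0], [0.0, 0.0, -1.0]]
ft_force: [0.4, 0.5, -2.1]
finger_gap: 0.583
```

```bash
python3 - <<'E'
from h import *
c=shot("wrist","w2",1.5); print(ctrl.read_state()["tool_pos"],c["position"],pix(c,[.594,.121,.014]),pix(c,[.594,.121,.08]))
E
```

```text
[0.51998778 0.09053713 0.1243665 ] [0.58514591 0.11775248 0.26704158] (np.float64(255.6902330762574), np.float64(98.3156594080308)) (np.float64(255.8071788106062), np.float64(94.17346197712193))
```

View pics/w2.png

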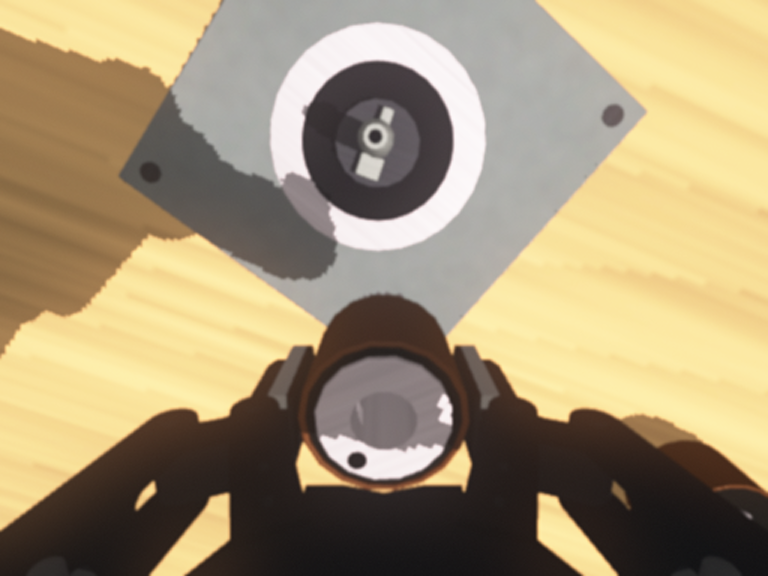

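The wrist view shows the shaft top at (375,135), wide dog at about (370,167), narrow dog at (386,115), and the held drum's top at (385,418) with its dimple at (357,460).

```bash
python3 - <<'E'
from h import *
c=load("w2"); f=lambda u,v,z: w(c,u/1.5,v/1.5,z)
ang=lambda a,b: np.degrees(np.arctan2(*(b-a)[1::-1]))
s=f(375.3,135.5,.08); print("shaft",s)
print("flange",f(377,141.5,.014),"ring", f(378,140.5,.008))
a=f(370,167,.022);b=f(386,115,.022); print("dogs",a,b,ang(b,a),np.linalg.norm(a-b), ang(s,a))
d=f(384.5,418,.1604);q=f(357,460.5,.1604); print("drum",d,q,ang(d,q),np.linalg.norm(q-d))
im=c["image"][:,:,::-1]
cv2.imwrite("pics/c2.png",np.hstack([cv2.resize(im[55:130,215:290],(400,400),interpolation=cv2.INTER_CUBIC),cv2.resize(im[225:335,200:310],(400,400),interpolation=cv2.INTER_CUBIC)]))
E
```

```text
shaft [0.59480278 0.12508162 0.08      ]
flange [0.59560001 0.12560806 0.014     ] ring [0.59656963 0.12546017 0.008     ]
dogs [0.58138257 0.12403478 0.022     ] [0.60958925 0.12583325 0.022     ] -176.35173206313573 0.028263948825057564 -175.53967006195066
drum [0.52064602 0.09147266 0.1604    ] [0.50430561 0.09367345 0.1604    ] 172.3293201866872 0.016487949081281216
```

View pics/c2.png

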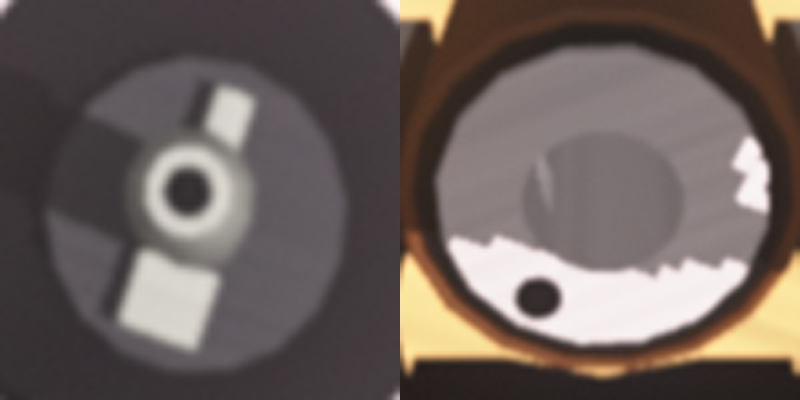

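Call:
send_rows(rows=[[[12,5,0,0,0,2],[25,11,0,0,0,4],[25,12,0,0,0,4],[12,6,0,0,0,2],[0,0,-10,0,0,0],[0,0,-10,0,0,0],[0,0,0,0,0,0],[0,0,0,0,0,0],[0,0,0,0,0,0]]])

```text
time: 5.85
tool_pos: [0.5933, 0.1251, 0.1046]
orientation: [[0.831, 0.556, 0.0], [0.556, -0.831, 0.0], [0.0, 0.0, -1.0]]
ft_force: [-0.2, -0.1, -1.2]
finger_gap: 0.582
```

Call:
send_rows(rows=[[[0,0,-3,0,0,0],[0,0,-3,0,0,0],[0,0,-3,0,0,0],[0,0,0,0,0,0]]])

```text
time: 6.25
tool_pos: [0.5932, 0.1254, 0.0948]
orientation: [[0.831, 0.557, -0.001], [0.557, -0.831, -0.0], [-0.001, -0.0, -1.0]]
ft_force: [-0.1, -0.3, -2.5]
finger_gap: 0.58
```

Call:
send_rows(rows=[[[0,0,-2,0,0,0],[0,0,-2,0,0,0],[0,0,-2,0,0,0],[0,0,0,0,0,0]]])

```text
time: 6.65
tool_pos: [0.5935, 0.1253, 0.089]
orientation: [[0.831, 0.556, 0.0], [0.556, -0.831, -0.0], [-0.0, 0.0, -1.0]]
ft_force: [1.5, -1.6, -2.3]
finger_gap: 0.58
```

Call:
send_rows(rows=[[[0,0,-2,0,0,0],[0,0,-3,0,0,0],[0,0,-3,0,0,0],[0,0,0,0,0,0]]])

```text
time: 7.05
tool_pos: [0.5935, 0.1253, 0.0808]
orientation: [[0.831, 0.557, 0.0], [0.557, -0.831, -0.0], [-0.0, 0.0, -1.0]]
ft_force: [2.1, -1.3, -3.6]
finger_gap: 0.581
```

Call:
send_rows(rows=[[[0.8,-0.8,0,0,0,0],[0,0,-4,0,0,0],[0,0,-5,0,0,0],[0,0,-5,0,0,0],[0,0,0,0,0,0]]])

```text
time: 7.55
tool_pos: [0.5937, 0.1246, 0.0663]
orientation: [[0.831, 0.557, -0.002], [0.557, -0.831, -0.0], [-0.001, -0.001, -1.0]]
ft_force: [0.0, 0.1, -1.3]
finger_gap: 0.583
```

Call:
send_rows(rows=[[[0,0,-5,0,0,0],[0,0,-6,0,0,0],[0,0,-6,0,0,0],[0,0,0,0,0,0]]])

```text
time: 7.95
tool_pos: [0.5937, 0.1245, 0.0492]
orientation: [[0.831, 0.557, -0.002], [0.557, -0.831, -0.0], [-0.001, -0.001, -1.0]]
ft_force: [-0.1, -1.1, -2.3]
finger_gap: 0.58
```

Call:
send_rows(rows=[[[0,0,-3,0,0,0],[0,0,-2,0,0,0],[0,0,-1,0,0,0],[0,0,0,0,0,0]]])

```text
time: 8.35
tool_pos: [0.5942, 0.1246, 0.0442]
orientation: [[0.831, 0.557, -0.0], [0.557, -0.831, -0.0], [-0.0, -0.0, -1.0]]
ft_force: [0.4, -0.3, -2.0]
finger_gap: 0.581
```

Call:
send_rows(rows=[[[0,0,-0.5,0,0,0],[0,0,-0.5,0,0,0],[0,0,0,0,0,0]]])

```text
time: 8.65
tool_pos: [0.5942, 0.1246, 0.0433]
orientation: [[0.831, 0.557, 0.0], [0.557, -0.831, 0.0], [0.0, 0.0, -1.0]]
ft_force: [0.2, 0.8, -1.2]
finger_gap: 0.579
```

Call:
send_rows(rows=[[[0,0,-0.5,0,0,0],[0,0,-0.5,0,0,0],[0,0,0,0,0,0]]])

```text
time: 8.95
tool_pos: [0.5942, 0.1246, 0.0422]
orientation: [[0.831, 0.557, -0.0], [0.557, -0.831, 0.0], [-0.0, -0.0, -1.0]]
ft_force: [0.5, 0.0, -2.1]
finger_gap: 0.585
```

Call:
send_rows(rows=[[[0,0,-0.5,0,0,0],[0,0,-0.5,0,0,0],[0,0,0,0,0,0]]])

```text
time: 9.25
tool_pos: [0.5942, 0.1246, 0.0412]
orientation: [[0.831, 0.557, -0.0], [0.557, -0.831, -0.0], [-0.0, -0.0, -1.0]]
ft_force: [0.2, 0.7, -2.4]
finger_gap: 0.579
```

Call:
send_rows(rows=[[[0,0,-0.4,0,0,0],[0,0,-0.4,0,0,0],[0,0,0,0,0,0]]])

```text
time: 9.55
tool_pos: [0.5942, 0.1246, 0.0404]
orientation: [[0.831, 0.557, -0.0], [0.557, -0.831, 0.0], [-0.0, -0.0, -1.0]]
ft_force: [0.4, -0.7, -1.9]
finger_gap: 0.581
```

Call:
send_rows(rows=[[[0,0,-0.5,0,0,0],[0,0,-0.5,0,0,0],[0,0,0,0,0,0]]])

```text
time: 9.85
tool_pos: [0.5942, 0.1246, 0.0394]
orientation: [[0.831, 0.557, -0.0], [0.557, -0.831, 0.0], [-0.0, -0.0, -1.0]]
ft_force: [0.1, -0.0, -1.4]
finger_gap: 0.579
```

Call:
send_rows(rows=[[[0,0,-0.5,0,0,0],[0,0,-0.5,0,0,0],[0,0,0,0,0,0]]])

```text
time: 10.15
tool_pos: [0.5942, 0.1246, 0.0384]
orientation: [[0.831, 0.557, -0.0], [0.557, -0.831, -0.0], [-0.0, -0.0, -1.0]]
ft_force: [0.4, 0.3, -2.6]
finger_gap: 0.579
```

Already 3.5 mm below the dog tops with no contact force, so the notches have found the dogs.

Call:
send_rows(rows=[[[0,0,-1,0,0,0],[0,0,-1,0,0,0],[0,0,0,0,0,0]]])

```text
time: 10.45
tool_pos: [0.5941, 0.1246, 0.0363]
orientation: [[0.831, 0.557, -0.0], [0.557, -0.831, -0.0], [-0.0, -0.0, -1.0]]
ft_force: [0.1, 0.9, -2.0]
finger_gap: 0.581
```

Call:
send_rows(rows=[[[0,0,-0.5,0,0,0],[0,0,-0.5,0,0,0],[0,0,-0.5,0,0,0],[0,0,0,0,0,0]]])

```text
time: 10.85
tool_pos: [0.5942, 0.1246, 0.0349]
orientation: [[0.831, 0.557, -0.0], [0.557, -0.831, -0.0], [-0.0, -0.0, -1.0]]
ft_force: [-0.8, -0.7, -2.4]
finger_gap: 0.583
```

Call:
send_rows(rows=[[[0,0,-0.3,0,0,0],[0,0,-0.3,0,0,0],[0,0,0,0,0,0]]])

```text
time: 11.15
tool_pos: [0.5942, 0.1246, 0.0344]
orientation: [[0.831, 0.557, -0.0], [0.557, -0.831, 0.0], [-0.0, -0.0, -1.0]]
ft_force: [0.0, 0.5, -1.9]
finger_gap: 0.583
```

Call:
send_rows(rows=[[[0,0,-0.3,0,0,0],[0,0,-0.2,0,0,0],[0,0,0,0,0,0]]])

```text
time: 11.45
tool_pos: [0.5942, 0.1246, 0.034]
orientation: [[0.831, 0.557, 0.0], [0.557, -0.831, 0.0], [0.0, 0.0, -1.0]]
ft_force: [-0.3, -0.5, 0.7]
finger_gap: 0.58
```

Call:
send_rows(rows=[[[0,0,-0.2,0,0,0],[0,0,-0.2,0,0,0],[0,0,0,0,0,0]]])

```text
time: 11.75
tool_pos: [0.5943, 0.1246, 0.034]
orientation: [[0.831, 0.557, 0.0], [0.557, -0.831, 0.0], [0.0, 0.0, -1.0]]
ft_force: [-3.6, -0.4, 5.7]
finger_gap: 0.58
```

Call:
send_rows(rows=[[[0,0,0,0,0,0],[0,0,0,0,0,0],[0,0,0,0,0,0],[0,0,0,0,0,0],[0,0,0,0,0,0],[0,0,0,0,0,0]]], gripper=1)

```text
time: 12.35
tool_pos: [0.5942, 0.1246, 0.0334]
orientation: [[0.831, 0.557, 0.0], [0.557, -0.831, 0.0], [0.0, -0.0, -1.0]]
ft_force: [0.8, -0.4, -0.4]
finger_gap: 1.003
```

Call:
send_rows(rows=[[[0,0,5,0,0,0],[0,0,15,0,0,0],[0,0,25,0,0,0],[0,0,30,0,0,0],[-3,-15,20,0,0,0],[-6,-30,8,0,0,0],[-9,-40,0,0,0,-2],[-10,-45,0,0,0,-2],[-10,-45,0,0,0,-2],[-10,-45,0,0,0,-2],[-10,-45,0,0,0,-2],[-10,-45,0,0,0,-2],[-10,-45,0,0,0,0],[-9,-42,0,0,0,0],[-6,-33,0,0,0,0],[-4,-20,0,0,0,0],[-3,-11,0,0,0,0],[0,0,0,0,0,0],[0,0,0,0,0,0]]])

```text
time: 14.25
tool_pos: [0.4944, -0.3356, 0.1369]
orientation: [[0.928, 0.372, 0.0], [0.372, -0.928, 0.0], [0.0, -0.0, -1.0]]
ft_force: [0.2, -0.2, -0.4]
finger_gap: 1.001
```

```bash
python3 - <<'E'
from h import *
c=shot("wrist","w3",1.0); t=shot("top","top1"); print(ctrl.read_state()["tool_pos"],ctrl.read_state()["ft_force"],c["position"],pix(c,[.494,-.337,.024]))
A=cv2.resize(t["image"][165:215,180:240,::-1],None,fx=4,fy=4,interpolation=cv2.INTER_CUBIC)
im=c["image"][:,:,::-1].copy(); cv2.imwrite("pics/m3.png",np.hstack([im,cv2.copyMakeBorder(A,0,384-A.shape[0],0,0,cv2.BORDER_CONSTANT)]))
E
```

```text
[ 0.49457503 -0.33525724  0.13670241] [0.59353552 0.51904147 0.32408815] [ 0.55969682 -0.30874723  0.27946102] (np.float64(257.39242583153657), np.float64(189.37692128864524))
```

View pics/m3.png

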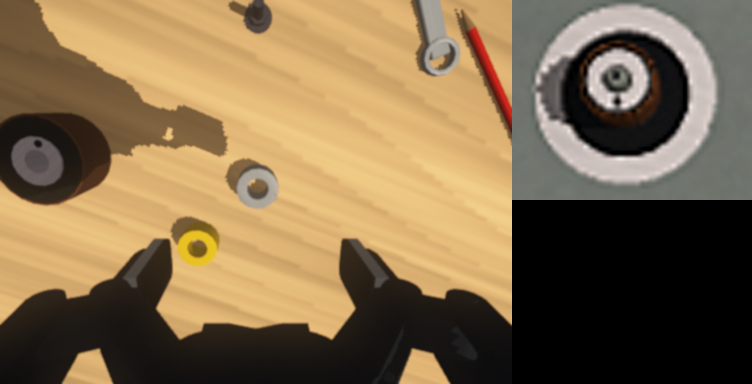

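The wrist view shows the steel collar at (258,187) and the yellow ring at (198,248). The top crop shows the drum on the spindle with the shaft end standing out of it.

```bash
python3 - <<'E'
from h import *
c=load("w3"); a=w(c,258,187.5,.024); y=w(c,198,248,.024); b=w(c,38,160,.056); R=np.array([[.928,.372],[.372,-.928]])
print(a,y,b,"tool-frame offset yellow",R.T@(y-a)[:2],"big",R.T@(b-a)[:2])
E
```

```text
[ 0.4958991  -0.33684632  0.024     ] [ 0.41583646 -0.30478924  0.024     ] [ 0.45983118 -0.16251603  0.056     ] tool-frame offset yellow [-0.06237289 -0.05953227] big [ 0.03137984 -0.17519578]
```

Call:
send_rows(rows=[[[1.5,-1.5,-8,0,0,0],[0,0,-20,0,0,0],[0,0,-25,0,0,0],[0,0,-25,0,0,0],[0,0,-22,0,0,0],[0,0,-18,0,0,0],[0,0,-12,0,0,0],[0,0,-4,0,0,0],[0,0,-2,0,0,0],[0,0,0,0,0,0],[0,0,0,0,0,0]]])

```text
time: 15.45
tool_pos: [0.4961, -0.3381, 0.0012]
orientation: [[0.928, 0.372, 0.001], [0.372, -0.928, -0.001], [0.001, 0.001, -1.0]]
ft_force: [0.4, -0.0, -0.5]
finger_gap: 1.001
```

Call:
send_rows(rows=[[[0,0,0,0,0,0],[0,0,0,0,0,0],[0,0,0,0,0,0],[0,0,0,0,0,0],[0,0,0,0,0,0],[0,0,0,0,0,0],[0,0,0,0,0,0],[0,0,0,0,0,0],[0,0,0,0,0,0]]], gripper=-1, grip_force=30)

```text
time: 16.35
tool_pos: [0.4958, -0.338, 0.0009]
orientation: [[0.928, 0.372, 0.0], [0.372, -0.928, -0.0], [0.0, 0.0, -1.0]]
ft_force: [-1.2, 1.5, 6.2]
finger_gap: 0.462
```

Call:
send_rows(rows=[[[0,0,8,0,0,0],[0,0,20,0,0,0],[0,0,35,0,0,0],[0,0,37,0,0,0],[1,15,20,0,0,0],[2,30,4,0,0,0],[2,42,0,0,0,0],[2,45,0,0,0,0],[3,45,0,0,0,0],[3,45,0,0,0,0],[3,45,0,0,0,0],[3,45,0,0,0,0],[2,42,0,0,0,0],[2,35,0,0,0,0],[1,25,0,0,0,0],[0,15,0,0,0,0],[0,0,0,0,0,0],[0,0,0,0,0,0]]])

```text
time: 18.15
tool_pos: [0.5197, 0.0906, 0.1245]
orientation: [[0.928, 0.372, -0.0], [0.372, -0.928, -0.0], [-0.0, 0.0, -1.0]]
ft_force: [0.4, 0.3, -2.3]
finger_gap: 0.462
```

```bash
python3 - <<'E'
from h import *
c=shot("wrist","w4",1.5); print(ctrl.read_state()["tool_pos"],c["position"],pix(c,[.5945,.1246,.08]))
E
```

```text
[0.51969161 0.09024631 0.12450368] [0.5849892  0.11747619 0.26708917] (np.float64(250.48306898990487), np.float64(90.52064123566412))
```

View pics/w4.png

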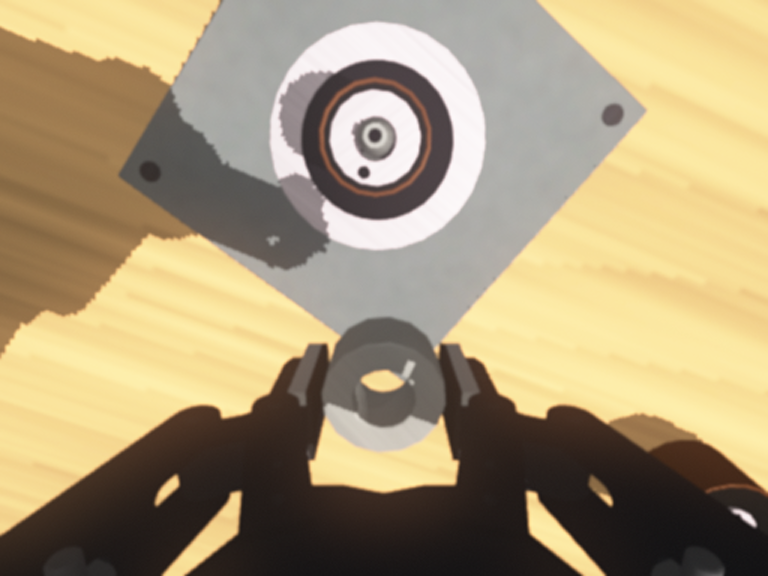

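The view shows the collar held level with its top centre at (385,397), the shaft top at (375,135), and the drum home with its dimple over the wide dog's direction.

```bash
python3 - <<'E'
from h import *
c=load("w4"); a=w(c,385/1.5,397/1.5,.1476); s=w(c,375.2/1.5,135.5/1.5,.08); d=w(c,376/1.5,138/1.5,.07)
l=w(c,324/1.5,397/1.5,.1476); r=w(c,446/1.5,397/1.5,.1476)
print(a,s,d,"diam",np.linalg.norm(l-r),(s-a)*1000, ctrl.read_state()["tool_pos"])
E
```

```text
[0.5197165  0.09069135 0.1476    ] [0.59452137 0.12484252 0.08      ] [0.59420055 0.12453203 0.07      ] diam 0.038551094075426465 [ 74.80487447  34.15116526 -67.6       ] [0.51969161 0.09024631 0.12450368]
```

Call:
send_rows(rows=[[[10,4,0,0,0,0],[20,10,0,0,0,0],[25,11,0,0,0,0],[15,7,0,0,0,0],[4.6,2,-8,0,0,0],[0,0,-14,0,0,0],[0,0,-12,0,0,0],[0,0,-4,0,0,0],[0,0,0,0,0,0],[0,0,0,0,0,0]]])

```text
time: 19.2
tool_pos: [0.5943, 0.125, 0.0867]
orientation: [[0.928, 0.372, 0.0], [0.372, -0.928, -0.0], [0.0, 0.0, -1.0]]
ft_force: [-0.5, -0.6, -1.4]
finger_gap: 0.469
```

Call:
send_rows(rows=[[[0,0,-2,0,0,0],[0,0,-2,0,0,0],[0,0,-2,0,0,0],[0,0,0,0,0,0]]])

```text
time: 19.6
tool_pos: [0.5942, 0.1251, 0.0802]
orientation: [[0.928, 0.372, -0.0], [0.372, -0.928, -0.0], [-0.0, -0.0, -1.0]]
ft_force: [0.9, 0.1, -1.6]
finger_gap: 0.464
```

Call:
send_rows(rows=[[[0,0,-1.5,0,0,0],[0,0,-1.5,0,0,0],[0,0,0,0,0,0]]])

```text
time: 19.9
tool_pos: [0.5942, 0.1251, 0.0773]
orientation: [[0.928, 0.372, -0.0], [0.372, -0.928, -0.0], [-0.0, -0.0, -1.0]]
ft_force: [1.1, 0.6, -1.7]
finger_gap: 0.465
```

Home for the collar is TCP z ≈ 0.071.

Call:
send_rows(rows=[[[0,0,-1.5,0,0,0],[0,0,-1.5,0,0,0],[0,0,-1.5,0,0,0],[0,0,0,0,0,0]]])

```text
time: 20.3
tool_pos: [0.5942, 0.1251, 0.0727]
orientation: [[0.928, 0.372, -0.0], [0.372, -0.928, -0.0], [-0.0, -0.0, -1.0]]
ft_force: [-0.3, 0.2, -0.7]
finger_gap: 0.464
```

Call:
send_rows(rows=[[[0,0,-0.6,0,0,0],[0,0,-0.5,0,0,0],[0,0,0,0,0,0]]])

```text
time: 20.6
tool_pos: [0.5943, 0.1251, 0.0719]
orientation: [[0.928, 0.372, 0.0], [0.372, -0.928, 0.0], [0.0, -0.0, -1.0]]
ft_force: [-0.4, 0.4, -1.5]
finger_gap: 0.461
```

Call:
send_rows(rows=[[[0,0,-0.3,0,0,0],[0,0,-0.2,0,0,0],[0,0,0,0,0,0]]])

```text
time: 20.9
tool_pos: [0.5943, 0.1251, 0.0714]
orientation: [[0.928, 0.372, -0.0], [0.372, -0.928, -0.0], [-0.0, -0.0, -1.0]]
ft_force: [0.1, 0.4, -1.6]
finger_gap: 0.459
```

Call:
send_rows(rows=[[[0,0,-0.3,0,0,0],[0,0,-0.2,0,0,0],[0,0,0,0,0,0]]])

```text
time: 21.2
tool_pos: [0.5944, 0.1251, 0.0709]
orientation: [[0.928, 0.372, 0.0], [0.372, -0.928, 0.0], [0.0, 0.0, -1.0]]
ft_force: [-0.1, -0.2, -0.7]
finger_gap: 0.467
```

Call:
send_rows(rows=[[[0,0,-0.2,0,0,0],[0,0,-0.2,0,0,0],[0,0,0,0,0,0]]])

```text
time: 21.5
tool_pos: [0.5945, 0.1252, 0.0709]
orientation: [[0.928, 0.372, 0.0], [0.372, -0.928, 0.0], [0.0, 0.0, -1.0]]
ft_force: [-2.1, -0.7, 5.4]
finger_gap: 0.468
```

The collar is seated on the drum at the expected height. I release it, rise and back away along tool −x so the camera can look.

Call:
send_rows(rows=[[[0,0,0,0,0,0],[0,0,0,0,0,0],[0,0,0,0,0,0],[0,0,0,0,0,0],[0,0,0,0,0,0],[0,0,0,0,0,0]]], gripper=1)

```text
time: 22.1
tool_pos: [0.5943, 0.1251, 0.0704]
orientation: [[0.928, 0.372, -0.0], [0.372, -0.928, -0.0], [-0.0, -0.0, -1.0]]
ft_force: [0.3, 1.0, -0.7]
finger_gap: 1.0
```

Call:
send_rows(rows=[[[0,0,5,0,0,0],[0,0,15,0,0,0],[0,0,25,0,0,0],[0,0,25,0,0,0],[-5,-2,10,0,0,0],[-20,-8,0,0,0,0],[-25,-10,0,0,0,0],[-20,-8,0,0,0,0],[-5,-2,0,0,0,0],[0,0,0,0,0,0],[0,0,0,0,0,0]]])

```text
time: 23.2
tool_pos: [0.5201, 0.0953, 0.1507]
orientation: [[0.928, 0.372, 0.001], [0.372, -0.928, 0.0], [0.001, 0.0, -1.0]]
ft_force: [1.3, 0.1, -0.1]
finger_gap: 0.999
```

```bash
python3 - <<'E'
from h import *
c=shot("wrist","w5"); s=shot("scene","scene5"); t=shot("top","top5"); print(pix(c,[.5943,.1248,.094]),pix(s,[.5943,.1248,.094]),pix(s,[.5943,.1248,.07]),ctrl.read_state()["tool_pos"],ctrl.read_state()["ft_force"])
A=cv2.resize(s["image"][150:245,225:335,::-1],(400,345),interpolation=cv2.INTER_CUBIC)
B=cv2.resize(c["image"][20:170,160:340,::-1],(400,333),interpolation=cv2.INTER_CUBIC)
B=cv2.copyMakeBorder(B,0,12,0,0,cv2.BORDER_CONSTANT)
D=cv2.resize(t["image"][100:290,70:510,::-1],(540,233),interpolation=cv2.INTER_CUBIC); D=cv2.copyMakeBorder(D,0,0,0,260,cv2.BORDER_CONSTANT)
cv2.imwrite("pics/m5.png",np.vstack([np.hstack([A,B]),D]))
E
```

```text
(np.float64(256.69192420295434), np.float64(95.48529114768768)) (np.float64(278.82204932369785), np.float64(181.12873091046174)) (np.float64(278.45141145797095), np.float64(187.32868657865026)) [0.51992036 0.09532895 0.1504023 ] [ 0.16952924 -0.38466744 -0.64553083]
```

View pics/m5.png

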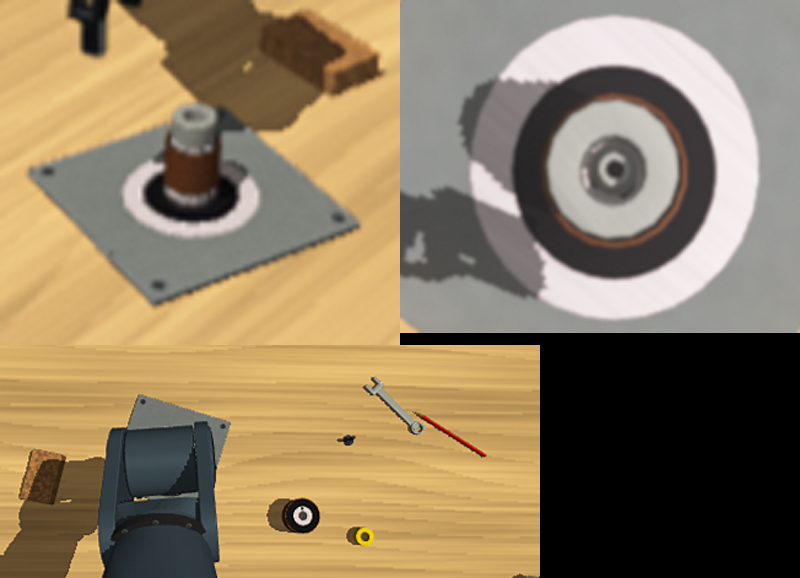

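The drum stands home on the spindle, with the collar flat on it at (195,118) in the crop. In the wrist view the collar is concentric round the shaft end at (614,168). The gripper is clear, and the big drum, yellow ring, bolt, spanner and block are where they were.

```bash
python3 -c "
from cell import ctrl
print(ctrl.close_job())"
```

```text
the job is handed in; nothing more can be done
None
```

The smaller drum is home on the spindle with the steel collar lying flat on top of it. I let go and handed the job in at about 23 s.

- **Drum:** I lined it up with the dogs from the wrist camera and turned it 12° before lowering it. It passed the dog tops without touching, so no turning under pressure was needed. It met the seat at tool height 0.034 m, exactly the expected height, with about 6 N.
- **Collar:** I lowered it over the shaft end and it came to rest on the drum at tool height 0.071 m, as expected, with about 5 N.
- **Last pictures:** Drum and collar are upright and concentric with the shaft, and the gripper is clear. The big drum, yellow ring, bolt, spanner and block look unmoved.

No check failed. The first rough readings of the spindle position differed by up to 2 cm between the top and scene cameras, so I used the wrist camera's closer measurement.

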